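# Shut the alloy case and offer up the opened combination padlock

### The arm

A 7-joint arm with a two-finger parallel gripper is mounted at the origin on the work surface. World frame = base frame: x ahead of the robot, y to its left, z up, the work surface at z = 0. Lengths are in m, angles in rad, forces in N, time in s.
With the tool pointing down it reaches from about 0.425 to 0.825 m from the base axis. Payload 3.6 kg.
Tool frame: the origin (TCP) lies midway between the tips of the shut fingers; the grasp point (between the pads) lies bot.grip_point_offset behind it (bot.grip_point_offset is the distance from the TCP to the grasp point, in m); z points along the fingers, y is the line along which they close (so a half turn about z gives the same grasp; the last joint's range is limited). The gripper opens to 85 mm and grips with 20 to 120 N. Pads are 22 mm wide; open, the fingers measure 114 mm over their backs; the gripper's body (76 mm by 85 mm) begins 54 mm behind the grasp point. The pads swing forward as they close: fully open they stand 13 mm farther back than shut.
Start: joints at [-1.351, 0.615, -0.013, 1.423, 0.008, 1.103, -0.04], TCP at [0.159, 0.63, 0.231] pointing down, gripper open.
Joint ranges: [-3.12, 3.12], [-0.3, 2.06], [-1.34, 1.32], [0.26, 2.42], [-1.36, 4.5], [0.01, 1.98], [-2.84, 2.84]. Speed limits (rad/s): [2.79, 2.79, 3.14, 3.14, 3.14, 3.14, 3.14].

### API

Orientations are given as a unit quaternion [w, x, y, z].
In Python, from workcell import bot gives the robot as it stands. The module is installed in compiled form; this text tells all that it offers. Calls block until the motion is done:
- bot.reach(position, orientation): joint-space move of the TCP to a pose.
- bot.move_straight(position, rot=None, feed=0.15): straight line of the TCP; rot=None keeps the orientation; feed is the mean speed in m/s.
- bot.move_joints(angles): joint-space move.
- bot.move_gripper(opening): finger opening in m; the grip force is fixed at half the most; returns when the fingers have stopped.
- bot.hold(seconds).
- bot.inverse_kinematics(position, orientation): joint angles nearest the present ones, or None.
- bot.sense(): the state.
- bot.grab_frame(name): name is "side" or "top"; returns a dict with "pixels" (384x512x3 uint8, red, green, blue), "fx", "fy", "cx", "cy" (pixels), "extrinsics" (4x4, takes a point from world to camera coordinates). Camera axes: x right, y down, z forward; pixel columns grow to the right and rows downward; lengths in m; the calibration is good to about 2 mm. A picture is of the moment at which its call begins. There is no depth.
A pose or a line that the arm cannot do raises bot.MotionError and nothing moves.
- bot.sign_off(): hands the job in; it is judged then, once.
Trained networks look in a picture, given as the dict that the camera call returned (one of the last four; its "shot" number tells which), for a name from the list of things; names that differ only in an ending like _2 or _b are one class to them, and where a whole thing is asked for, a point or a joint stands for the part that bears it (a point fixed in the world has none). Each returns a list of dicts, best first, with "score" (0 to 1); they miss things now and then, are a little off and sometimes report something else, mostly with a low value. They report only what shows in the picture. A call takes as long as a camera call. They do not tell look-alikes from the thing itself.
- bot.trace(name, picture): "pixels" (384x512 bool, what is visible of it) and "xy" ([column, row] in pixels, amid what is visible of it).
The state is a dict: "clock": time; "q": joint angles; "joint_velocities": joint speeds; "effort": joint torques, N m; "tool_pos": TCP position; "tcp_rot": TCP orientation; "force": force on the tool from outside, world axes, zero at the start; "wrist_torque": the same for the moment, N m; "opening": finger opening in m; "finger_force": force on a finger pad.
Only numpy, scipy, OpenCV 4.12 (cv2) and the standard library are available. Lean on these libraries where they do the work, as an engineer would, in place of code of your own. Each camera call takes 0.05 s, during which the arm holds its last target. There are 200 camera calls.

### The job

First press the blue lid of the alloy case down until its catch snaps and holds it shut. Then turn the dial of the brass padlock lying in its dock clockwise, notch by notch, until the white pointer clicks in at the red mark, pull the shackle fully out, and lift the lock out of the dock by its shackle. Finish still gripping the shackle, with its bow directly above the staple on the front of the case and the lock hanging clear of the case and everything else; leave the models and tools on the bench as they are.

Things in the scene. Friction and masses are not known exactly. Their poses are not given: they have to be found in the camera images.
- case: Alloy case, fixed to the bench: open aluminium box 130 (x) x 180 (y) x 60 mm high with a blue lid hinged on its far (+x) side. Origin: centre of the underside; its -x side is the front, with the hasp. Shut, the top of the lid is 68.5 mm above the bench. Case and dock may stand on either side.
- lid (a joint): Lid angle: 0 = shut, grows as it opens upward (rad); stands open at about 0.6 to 1.0 at the start. A spring holds it open; near 0.05 rad its front edge snaps under a catch, which takes about 12 to 13 N of downward push at lid_press and then holds it shut within 0.01 rad; if let go before the catch it springs up again.
- lid_press (a point): Middle of the black pad (22 x 70 mm) on the lid's top face near its front edge, where to press: in the lid's frame 108 mm in front of the hinge line and 8.5 mm above the underside. It moves with the lid.
- lid_hinge (a point): Point on the lid's hinge line (parallel to the case's y axis, at the far upper edge, 60.5 mm above the bench), level in y with lid_press. Its axes are the lid's: -x from the hinge to the front edge (130 mm), z out of the top.
- staple (a point): Centre of the small steel staple that sticks out 18 mm from the middle of the case's front, 37 mm above the bench; 83 mm in front of the case's origin. When the lid is shut the hasp plate hangs over it.
- dock: Grey dock, fixed to the bench: a nest 59 x 69 mm with a floor 18 mm above the bench and 4 mm wide walls that rise 8 mm above the floor; outside 67 x 77 mm, plus a low foot (6 mm, with 9 mm screw heads) that reaches to 64 mm behind (+x of) the centre. Origin: centre of the underside; the lock's shackle points to its -x side, out over the bench.
- lock: Brass combination padlock (loose, 0.4 to 0.55 kg) lying flat in the dock, dial up. Body 56 (x) x 66 (y) x 30 mm; origin: centre of the underside, on the dock's floor, 18 mm above the bench; z up, shackle towards its own -x. 1.5 mm of play all round.
- dial (a joint): Dial angle: 0 = white pointer at the red mark (on the shackle side), the open notch; positive = turned anticlockwise seen from above (rad). It clicks into a notch every 22.5 degrees (0.393 rad); between notches it takes about 0.06 N m. Starts in the notch at 0.785, 1.178 or 1.571. The shackle is free only within about 0.12 rad of 0.
- dial_grip (a point): Centre of the dial's black grip bar, on the dial's axis in the middle of the lock, 43.6 mm above the lock's underside. Bar 36 long (along this point's x axis) x 12 wide (y) x 18 mm high: its top is 9 mm above this point, and 9 mm below it lies a round black flange, radius 21 mm, 4.6 mm above the lock body's top face. White pointer line at the bar's -x end. Turns with the dial.
- shackle (a joint): How far the steel shackle is drawn out: 0 = closed, 0.014 = fully open, its stop (m). Slides along the lock's -x with about 2 N of friction, blocked after about 1.5 mm unless the dial is at 0. It stays in the lock: past the stop the lock is lifted with it.
- crown (a point): Middle of the shackle's crown bar (9 mm round, straight for 31 mm along the lock's y), 70.5 mm from the lock's centre along the lock's -x when closed, 15 mm above the lock's underside (33 mm above the bench). Inside, the shackle is 40 mm wide and leaves 38 mm between crown and lock body; 58 mm wide outside. No dock lies under it.
- model_yellow: Bystander: yellow plaster jaw model, 58 x 62 x 35 mm; origin at the centre of its underside. Leave it alone.
- model_grey: Bystander: peach jaw model on a grey base, 58 x 62 x 35 mm; origin at the centre of its underside. Leave it alone.
- denture: Bystander: pink denture model on a white base, 58 x 62 x 35 mm; origin at the centre of its underside. Leave it alone.
- toothbrush: Bystander: blue toothbrush, 185 mm long, 18 mm high at its head; origin at the centre of its underside. Leave it alone.
- rubber_bowl: Bystander: green mixing bowl, 90 mm across, 55 mm high; origin at the centre of its underside. Leave it alone.
- articulator: Bystander: steel and brass articulator, 70 x 90 x 80 mm; origin at the centre of its underside. Leave it alone.
- wax_knife: Bystander: red-handled wax knife, 190 mm long, lying flat; origin at the centre of its underside. Leave it alone.
Mind the look-alikes: they are no part of the job. Leave any purple look-alike of the lock alone.

How it is judged:
On the way, in this order (a step that is already met when the one before it is completed fails the run):
1. the lid is pressed shut, caught by its catch (value of joint lid below 0.03 rad), for 0.2 s.
2. the dial clicks in at the open notch (pointer at the red mark) (value of joint dial between -0.12 and 0.12 rad), for 0.2 s.
3. the shackle is pulled open (value of joint shackle above 0.011 m), for 0.2 s.
At the end, for the whole second after the job is handed in: Lid shut by its catch (under 0.03 rad); shackle out by over 11 mm; the fingers hold the lock (over 2 N) still (under 5 cm/s) within 45 mm of the shackle's crown, the crown within 50 mm horizontally of the staple and over 0.12 m above the bench; the lock touches nothing else (value of joint lid below 0.03 rad and value of joint shackle above 0.011 m and horizontal distance between crown and staple below 0.05 m and height (world z) of crown above 0.12 m and distance between the grasp point and crown below 0.045 m and contact force between lock and the fingers above 2 N and linear speed of lock below 0.05 m/s and contact force between lock and case below 0.05 N and contact force between lock and dock below 0.05 N and contact force between lock and table below 0.05 N and contact force between lock and model_yellow below 0.05 N and contact force between lock and model_grey below 0.05 N and contact force between lock and denture below 0.05 N and contact force between lock and toothbrush below 0.05 N and contact force between lock and rubber_bowl below 0.05 N and contact force between lock and articulator below 0.05 N and contact force between lock and wax_knife below 0.05 N); the arm keeps its last pose, push and grip.
It fails at once if a model, tool or bowl on the bench is displaced by more than 3 cm (distance of any of model_yellow, model_grey, denture, toothbrush, rubber_bowl, articulator, wax_knife from where it was at the start of the episode above 0.03 m).
It also fails if it takes over 67 s, if anything falls off the work surface, if the arm or the gripper's body presses on something with over 40 N, if the wrist force passes 120 N, or if a joint passes its speed limit or range.

## Working session

There is one attempt and no reset: what is moved stays moved. The work goes in short steps, each a Python script; the robot and the scene stay as the last script left them, time stands still between calls to the robot, and variables do not carry over. Pictures are saved under pics/ and viewed, at most 10 in all, crops included, and the job is handed in when it is done.

```bash
mkdir -p pics
python3 - <<'E'
from workcell import bot
import cv2,numpy as np
s=bot.sense();print(s['clock'],s['tool_pos'],s['tcp_rot'],bot.grip_point_offset)
ims=[]
for n in("side","top"):
    f=bot.grab_frame(n);print(n,f['fx'],f['cx'],f['cy'],np.round(f['extrinsics'],4).tolist())
    cv2.imwrite(f"pics/{n}0.png",f['pixels'][:,:,::-1])
    for k in("case","lid","lid_press","staple","dock","lock","dial","dial_grip","shackle","model_yellow","model_grey","denture","toothbrush","rubber_bowl","articulator","wax_knife"):
        try: print(n,k,[(round(d['score'],2),np.round(d['xy']).tolist(),int(d['pixels'].sum())) for d in bot.trace(k,f)])
        except Exception as e: print(k,e)
print(bot.sense()['clock'])
E
```

```text
0.0 [0.15859246 0.6295528  0.23012368] [-1.47323747e-04  1.23068362e-01  9.92397332e-01 -1.30047769e-03] 0.0187
side 424.316034444452 255.20866478240018 186.64247027851314 [[0.8572, -0.5147, 0.0184, -0.4792], [-0.2839, -0.5019, -0.817, 0.2271], [0.4297, 0.6951, -0.5764, 0.8718], [0.0, 0.0, 0.0, 1.0]]
side case [(0.68, [218.0, 172.0], 3340), (0.59, [300.0, 193.0], 420)]
side lid [(0.65, [216.0, 143.0], 364)]
side lid_press [(0.93, [215.0, 139.0], 399)]
side staple [(0.92, [223.0, 171.0], 3383)]
side dock [(0.56, [295.0, 266.0], 606), (0.34, [225.0, 146.0], 292)]
side lock [(0.91, [281.0, 251.0], 925), (0.84, [252.0, 218.0], 697)]
side dial [(0.67, [337.0, 290.0], 300), (0.6, [284.0, 244.0], 235), (0.46, [251.0, 210.0], 189)]
side dial_grip [(0.82, [339.0, 289.0], 329), (0.71, [249.0, 212.0], 134), (0.58, [284.0, 242.0], 245), (0.52, [284.0, 364.0], 644), (0.47, [222.0, 172.0], 3221), (0.39, [295.0, 263.0], 584)]
side shackle [(0.76, [259.0, 262.0], 215), (0.63, [362.0, 284.0], 211), (0.55, [258.0, 234.0], 124)]
side model_yellow [(0.65, [298.0, 192.0], 364)]
side model_grey [(0.89, [1
[... 832 characters left out ...]
 dial [(0.59, [310.0, 216.0], 173), (0.59, [248.0, 212.0], 184), (0.59, [360.0, 201.0], 170), (0.33, [398.0, 197.0], 323)]
top dial_grip [(0.57, [311.0, 213.0], 210), (0.54, [249.0, 211.0], 189), (0.49, [362.0, 210.0], 195)]
top shackle [(0.54, [273.0, 217.0], 171), (0.49, [298.0, 239.0], 87), (0.43, [356.0, 183.0], 144)]
top model_yellow [(0.93, [240.0, 146.0], 418)]
top model_grey [(0.94, [239.0, 262.0], 508)]
top denture [(0.62, [82.0, 211.0], 547)]
top toothbrush [(0.85, [395.0, 193.0], 323), (0.45, [172.0, 193.0], 2671)]
top rubber_bowl [(0.82, [178.0, 138.0], 817), (0.21, [239.0, 149.0], 442)]
top articulator [(0.78, [315.0, 146.0], 911)]
top wax_knife [(0.66, [385.0, 266.0], 249)]
1.7
```

View pics/side0.png

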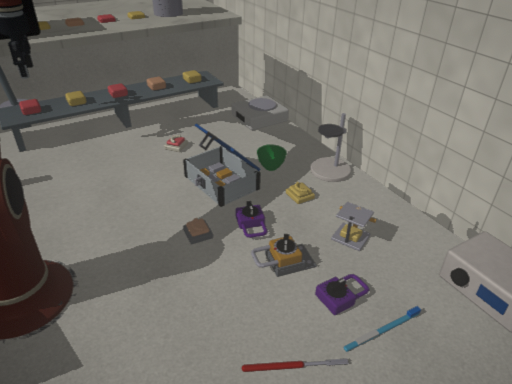

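View pics/top0.png

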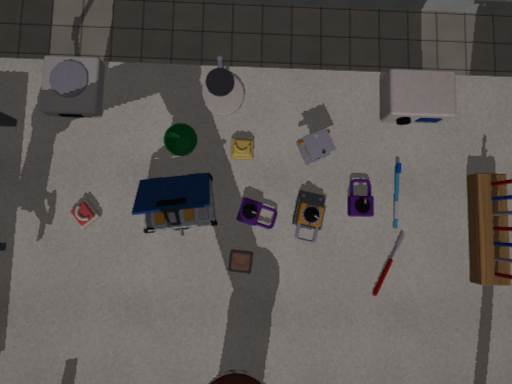

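```bash
cat > h.py <<'E'
import numpy as np,cv2
from workcell import bot
from scipy.spatial.transform import Rotation as R
def ray(f,uv):
    T=f['extrinsics'];d=np.array([(uv[0]-f['cx'])/f['fx'],(uv[1]-f['cy'])/f['fy'],1])
    return -T[:3,:3].T@T[:3,3],T[:3,:3].T@d
def onz(f,uv,z):
    c,d=ray(f,uv);return c+d*(z-c[2])/d[2]
def proj(f,p):
    T=f['extrinsics'];q=T[:3,:3]@np.asarray(p)+T[:3,3];return np.array([f['fx']*q[0]/q[2]+f['cx'],f['fy']*q[1]/q[2]+f['cy']])
def down(yaw): # tool z down, tool y axis at world angle yaw
    y=np.array([np.cos(yaw),np.sin(yaw),0]);z=np.array([0,0,-1.]);return np.roll(R.from_matrix(np.c_[np.cross(y,z),y,z]).as_quat(),1)
def crop(f,name,u0,u1,v0,v1,k):
    cv2.imwrite('pics/'+name,cv2.resize(f['pixels'][v0:v1,u0:u1,::-1],None,fx=k,fy=k,interpolation=cv2.INTER_CUBIC))
E
python3 - <<'E'
from h import *
a=bot.grab_frame("top");b=bot.grab_frame("side")
A=cv2.resize(a['pixels'][165:255,125:225,::-1],None,fx=4,fy=4,interpolation=cv2.INTER_CUBIC)
A2=cv2.resize(a['pixels'][180:250,285:385,::-1][:, :100],None,fx=4,fy=4,interpolation=cv2.INTER_CUBIC)
B=cv2.resize(b['pixels'][115:210,170:270,::-1],None,fx=4,fy=4,interpolation=cv2.INTER_CUBIC)
B2=cv2.resize(b['pixels'][220:280,240:340,::-1],None,fx=4,fy=4,interpolation=cv2.INTER_CUBIC)
C=np.zeros((600,800,3),np.uint8)
C[:360,:400]=A;C[360:600,:400]=A2[:240];C[:380,400:]=B[:380];C[380:600,400:]=B2[:220]
cv2.imwrite('pics/c1.png',C)
for n,uv,z in(("lock",(311,214),.066),("p1",(250,212),.05),("p2",(361,203),.05),("grey",(239,262),.03),("art",(315,146),.07),("yel",(240,148),.03),("bowl",(178,138),.05)):print(n,onz(a,uv,z))
E
```

```text
lock [ 0.52516901 -0.18265583  0.066     ]
p1 [ 0.52688501 -0.02430883  0.05      ]
p2 [ 0.55842715 -0.31974599  0.05      ]
grey [0.39437288 0.00103832 0.03      ]
art [ 0.7044006  -0.19089995  0.07      ]
yel [0.70163465 0.00677398 0.03      ]
bowl [0.71910955 0.17262871 0.05      ]
```

View pics/c1.png

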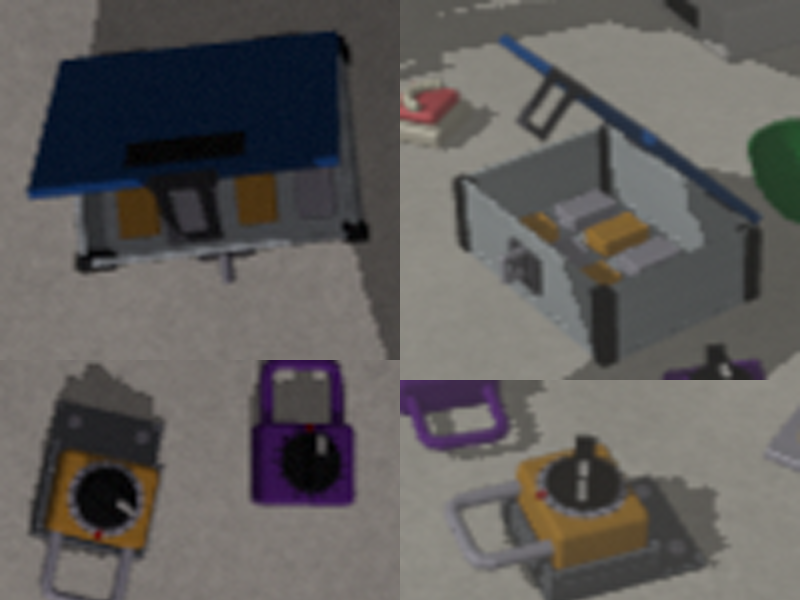

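```bash
cat > fit.py <<'E'
from h import *
from scipy.optimize import least_squares
a=bot.grab_frame("top");b=bot.grab_frame("side")
def W(p,q): # p=(x,y,yaw)
    c,s=np.cos(p[2]),np.sin(p[2]);return np.array([p[0]+c*q[0]-s*q[1],p[1]+s*q[0]+c*q[1],q[2]])
def L(p,th,x,y,z): # lid frame x (neg to front)
    return W(p,(.065+x*np.cos(th)+z*np.sin(th),y,.0605-x*np.sin(th)+z*np.cos(th)))
def t(u,v):return (125+u/4,165+v/4)
def s(u,v):return (170+(u-400)/4,115+v/4)
def case(p):
    th=p[3];o=[]
    for q,uv in(((-.065,.09,.06),t(80,265)),((-.065,-.09,.06),t(365,238))):o.append(proj(a,W(p,q))-uv)
    for q,uv in(((-.13,.09,.0085),t(30,190)),((-.13,-.09,.0085),t(340,160)),((0,.09,.0085),t(62,62)),((0,-.09,.0085),t(338,35)),((-.108,0,.0085),t(185,148))):o.append(proj(a,L(p,th,*q))-uv)
    for q,uv in(((-.065,-.09,0),s(605,362)),((.065,-.09,0),s(752,300)),((-.065,-.09,.06),s(605,290)),((-.083,0,.037),s(512,262))):o.append(proj(b,W(p,q))-uv)
    for q,uv in(((-.13,.09,.0085),s(505,40)),((0,-.09,.0085),s(757,217))):o.append(proj(b,L(p,th,*q))-uv)
    return np.ravel(o)
r=least_squares(case,[.55,.17,0,.8],loss='soft_l1');print('case',r.x,np.round(r.fun,1).reshape(-1,2).tolist())
def t2(u,v):return (285+u/4,180+(v-360)/4)
def s2(u,v):return (240+(u-400)/4,220+(v-380)/4)
def lock(p):
    o=[]
    for q,uv in(((.028,.033,.048),t2(68,452)),((.028,-.033,.048),t2(161,463)),((-.028,-.033,.048),t2(145,550)),((-.028,.033,.048),t2(50,541)),((0,0,.0526),t2(105,497))):o.append(proj(a,W(p,q))-uv)
    for q,uv in(((-.028,-.033,.048),s2(560,537+15)),((.028,-.033,.048),s2(647,530)),((0,0,.0526),s2(580,482)),((-.028,.033,.048),s2(518,462))):o.append(proj(b,W(p,q))-uv)
    return np.ravel(o)
r=least_squares(lock,[.52,-.18,0],loss='soft_l1');print('lock',r.x,np.round(r.fun,1).reshape(-1,2).tolist())
p=r.x
print('crown',W(p,(-.0705,0,.033)),proj(a,W(p,(-.0705,0,.033))),proj(b,W(p,(-.0705,0,.033))))
# dial pointer end candidates
for d in(.785,1.178,1.571):
    for n,z in(('top',.0706),):
        q=np.pi+d;w=[W(p,(rr*np.cos(q),rr*np.sin(q),z)) for rr in(.018,.006)]
        print(d,[(proj(a,x)).round(1).tolist() for x in w],[proj(b,x).round(1).tolist() for x in w])
print('pointer seen top',t2(127,508),'side',s2(582,470),s2(582,485))
# orange mask with colour
for f,n in((a,'top'),(b,'side')):
    h=cv2.cvtColor(f['pixels'],cv2.COLOR_RGB2HSV);m=cv2.inRange(h,(8,140,70),(25,255,255))
    k,l,st,c=cv2.connectedComponentsWithStats(m);print(n,[(st[i].tolist(),c[i].round(1).tolist()) for i in range(1,k) if st[i,4]>60])
E
python3 fit.py
```

```text
case [0.54559972 0.16359378 0.12980699 0.79313505] [[-0.0, 0.3], [-1.3, -0.4], [-0.7, 0.4], [0.1, -0.2], [-0.4, -1.6], [0.3, -1.8], [0.6, 0.6], [-0.1, 1.5], [1.1, -0.1], [-0.8, 1.1], [-1.6, 2.0], [-0.5, -1.3], [2.2, 0.1]]
lock [ 0.52248448 -0.18800333 -0.16371592] [[-0.7, -0.4], [0.3, 1.5], [0.8, 0.5], [0.1, -1.9], [0.7, 1.0], [-0.2, -2.5], [1.5, -3.5], [0.3, 0.2], [-1.8, 0.2]]
crown [ 0.45292718 -0.17651285  0.033     ] [305.98814184 241.34690153] [255.42345019 260.14620612]
0.785 [[317.4, 220.8], [314.7, 217.0]] [[282.9, 244.8], [284.9, 241.3]]
1.178 [[319.2, 218.9], [315.4, 216.3]] [[286.2, 245.3], [285.9, 241.5]]
1.571 [[320.2, 216.3], [315.7, 215.5]] [[289.4, 245.0], [287.0, 241.4]]
pointer seen top (316.75, 217.0) side (285.5, 242.5) (285.5, 246.25)
top [([231, 139, 22, 19, 227], [241.8, 145.4]), ([477, 174, 33, 111, 1022], [486.7, 233.1]), ([297, 203, 27, 24, 183], [309.3, 215.8]), ([184, 209, 9, 12, 90], [188.4, 214.4]), ([155, 213, 9, 11, 83], [158.7, 217.9]), ([498, 263, 12, 12, 80], [503.8, 268.6])]
side [([217, 169, 14, 10, 73], [222.8, 172.7]), ([270, 240, 31, 27, 203], [281.9, 253.5])]
```

```bash
sed -i 's/s2(560,537+15)/s2(552,539)/; s/s2(647,530)/s2(645,497)/' fit.py; python3 fit.py | grep -E "lock|crown"
cat >> h.py <<'E'
def st(n=''):
    s=bot.sense();print(n,round(s['clock'],2),'p',s['tool_pos'].round(4) if hasattr(s['tool_pos'],'round') else s['tool_pos'],'F',np.round(s['force'],1),'M',np.round(s['wrist_torque'],2),'open',round(s['opening'],4),'ff',np.round(s['finger_force'],1));return s
E
python3 - <<'E'
from h import *
yaw=.13;C=np.array([.5456,.1636])
for th in(.8,.4,.0):
    x,z=-.108,.0085
    lx=.065+x*np.cos(th)+z*np.sin(th);P=[C[0]+np.cos(yaw)*lx,C[1]+np.sin(yaw)*lx,.0605-x*np.sin(th)+z*np.cos(th)]
    for k in(0,np.pi/2,-np.pi/2,np.pi): print(th,np.round(P,4),None if bot.inverse_kinematics(P,down(yaw+k)) is None else np.round(bot.inverse_kinematics(P,down(yaw+k)),2))
L=[.5225,-.188]
for k in np.arange(-4,5)*.3927: 
    q=bot.inverse_kinematics([*L,.07],down(-.164+k)); print(round(k,2),None if q is None else np.round(q,2))
E
```

```text
lock [ 0.52273248 -0.18632944 -0.1553117 ] [[-1.5, -0.5], [-0.4, 1.3], [0.3, 0.3], [-0.5, -1.9], [0.1, 0.9], [1.6, 0.2], [1.7, 4.1], [-0.0, -0.3], [-2.2, -0.2]]
crown [ 0.45308106 -0.17542393  0.033     ] [305.5838598  241.27948403] [255.22678671 259.81021802]
0.8 [0.5415 0.1631 0.1439] [-0.55  0.6   0.34  1.78 -0.27  0.8   0.05]
0.8 [0.5415 0.1631 0.1439] [-0.31  0.58 -0.04  1.78  0.03  0.78  1.34]
0.8 [0.5415 0.1631 0.1439] [-0.74  0.67  0.67  1.79 -0.53  0.87 -1.27]
0.8 [0.5415 0.1631 0.1439] [-0.03  0.62 -0.47  1.77  0.36  0.84  2.6 ]
0.4 [0.5147 0.1596 0.1104] [-0.54  0.62  0.31  1.89 -0.28  0.68  0.06]
0.4 [0.5147 0.1596 0.1104] [-0.3   0.6  -0.06  1.88  0.05  0.66  1.31]
0.4 [0.5147 0.1596 0.1104] [-0.73  0.68  0.62  1.89 -0.56  0.75 -1.23]
0.4 [0.5147 0.1596 0.1104] [-0.04  0.64 -0.47  1.87  0.42  0.73  2.53]
0.0 [0.503 0.158 0.069] [-0.52  0.67  0.27  1.95 -0.31  0.56  0.08]
0.0 [0.503 0.158 0.069] [-0.3   0.65 -0.07  1.94  0.08  0.55  1.28]
0.0 [0.503 0.158 0.069] [-0.7   0.72  0.56  1.96 -0.62  0.64 -1.18]
0.0 [0.503 0.158 0.069] [-0.05  0.69 -0.46  1.94  0.5   0.63  2.44]
-1.57 [ 0.01  0.73  0.47  1.87 -0.51  0.66 -0.94]
-1.18 [-0.01  0.74  0.51  1.88 -0.55  0.67 -0.51]
-0.79 [-0.01  0.74  0.51  1.88 -0.55  0.67 -0.12]
-0.39 [ 0.    0.73  0.48  1.88 -0.53  0.67  0.25]
0.0 [ 0.03  0.72  0.43  1.87 -0.47  0.65  0.59]
0.39 [ 0.08  0.71  0.36  1.87 -0.4   0.63  0.92]
0.79 [ 0.13  0.7   0.28  1.87 -0.31  0.62  1.23]
1.18 [ 0.19  0.69  0.19  1.87 -0.21  0.6   1.52]
1.57 [ 0.27  0.68  0.06  1.87 -0.07  0.6   1.78]
```

```bash
cat > lid.py <<'E'
from h import *
yaw=.13;C=np.array([.5456,.1636]);q=down(yaw+np.pi/2)
def P(th,dz=0,x=-.108,z=.0085):
    lx=.065+x*np.cos(th)+z*np.sin(th);return np.array([C[0]+np.cos(yaw)*lx,C[1]+np.sin(yaw)*lx,.0605-x*np.sin(th)+z*np.cos(th)+dz])
E
python3 - <<'E'
from lid import *
st('start')
bot.move_gripper(0.0)
bot.reach(P(.85,.05),q);st('above')
for th in(.85,.7,.5,.3,.12): bot.move_straight(P(th,.0),feed=.1);st(th)
for dz in (0.0,-.003,-.006):
    bot.move_straight(P(0.0,dz),feed=.05);s=st(dz)
f=bot.grab_frame("side");crop(f,'lid1.png',150,300,110,220,4)
E
```

```text
start 2.0 p [0.1588 0.6303 0.2313] F [-0.8  0.1  0.5] M [-0.01  0.01  0.07] open 0.0851 ff 0.0
above 4.94 p [0.5454 0.1652 0.1973] F [ 0.9  0.5 -1.1] M [ 0.01 -0.01 -0.01] open -0.0002 ff 0.0
0.85 5.59 p [0.5459 0.1639 0.1475] F [ 0.6  0.6 -0. ] M [-0.01 -0.02  0.01] open 0.0002 ff 0.0
0.7 5.9 p [0.5334 0.1621 0.137 ] F [ 0.  -0.2  0.3] M [-0.    0.    0.03] open 0.0002 ff 0.0
0.5 6.27 p [0.5201 0.1602 0.1199] F [0.1 0.4 0.3] M [ 0.01  0.01 -0.  ] open 0.0001 ff 0.1
0.3 6.63 p [0.5102 0.159  0.1007] F [-0.2  0.   0.6] M [-0.    0.09  0.  ] open 0.0005 ff 0.4
0.12 6.97 p [0.5048 0.1583 0.082 ] F [-1.1 -0.2  1.6] M [ 0.02  0.01 -0.  ] open -0.0004 ff 0.7
0.0 7.38 p [0.5031 0.1581 0.0692] F [-0.2  0.7  1. ] M [-0.02 -0.14 -0.06] open -0.0002 ff 0.5
-0.003 7.63 p [0.5032 0.1581 0.0684] F [-3.8 -1.9 18.1] M [-0.31  0.86 -0.04] open 0.0001 ff 9.0
-0.006 7.88 p [0.5032 0.1581 0.0681] F [-8.6 -2.7 37.9] M [-0.66  1.91 -0.  ] open 0.0001 ff 18.7
```

View pics/lid1.png

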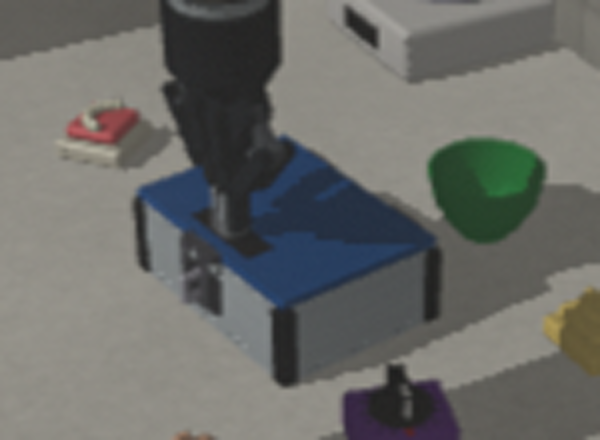

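Run:
```python
from lid import *
bot.move_straight(P(0,.1),feed=.15);s0=st('up')
ly=-.16;xy=[.5226,-.187]
bot.move_gripper(.04)
bot.reach([*xy,.13],down(ly-.393));st('above')
bot.move_straight([*xy,.0555],feed=.08);st('down')
bot.move_gripper(.0);s=st('closed')
f=bot.grab_frame("side");g=bot.grab_frame("top")
A=cv2.resize(f['pixels'][130:290,190:340,::-1],None,fx=2.66,fy=3,interpolation=cv2.INTER_CUBIC)[:480,:400]
B=cv2.resize(g['pixels'][130:290,230:380,::-1],None,fx=2.66,fy=3,interpolation=cv2.INTER_CUBIC)[:480,:400]
cv2.imwrite('pics/dial1.png',np.hstack([A,B]))
```

```text
up 8.79 p [0.5021 0.1578 0.1679] F [-0.5  0.1 -0.2] M [ 0.02 -0.05  0.  ] open 0.0001 ff 0.0
above 10.57 p [ 0.5231 -0.1853  0.1298] F [ 0.2 -0.2 -0.6] M [-0.01 -0.01 -0.03] open 0.0396 ff 0.0
down 11.65 p [ 0.523  -0.1873  0.056 ] F [-0.6  0.5  0.5] M [-0.04 -0.03  0.06] open 0.0399 ff 0.0
closed 12.02 p [ 0.5236 -0.1873  0.0561] F [ 0.9 -0.   1.9] M [-0.06 -0.26 -0.  ] open 0.0105 ff 63.1
```

View pics/dial1.png

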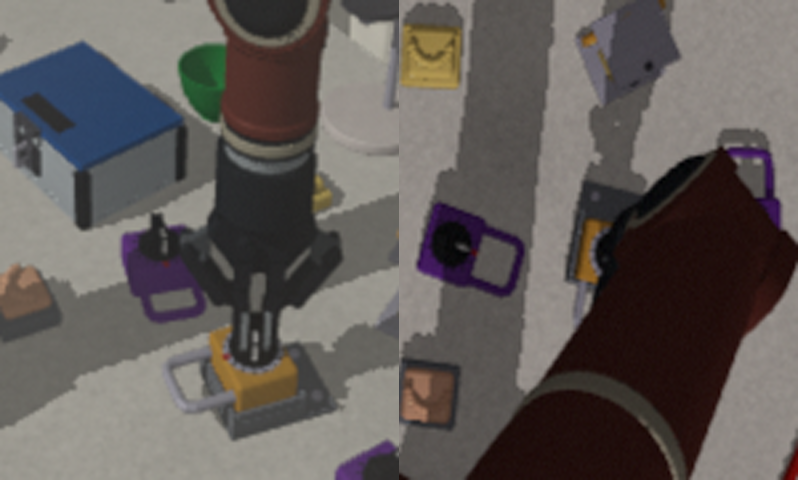

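Run:
```python
from h import *
ly=-.16;s=bot.sense();p=s['tool_pos']
for k in range(1,4):
    bot.move_straight(p,down(ly-.393-k*.3927),feed=.05);st(k);bot.hold(.2)
st('h')
bot.move_gripper(.04);bot.hold(.3);st('open')
bot.move_straight([p[0],p[1],.16],feed=.15)
bot.reach([.42,-.02,.25],down(ly-1.57));st()
f=bot.grab_frame("side");g=bot.grab_frame("top")
A=cv2.resize(f['pixels'][225:285,240:320,::-1],None,fx=5,fy=5,interpolation=cv2.INTER_CUBIC)
B=cv2.resize(g['pixels'][190:250,275:355,::-1],None,fx=5,fy=5,interpolation=cv2.INTER_CUBIC)
cv2.imwrite('pics/dial2.png',np.hstack([A,B]))
```

```text
1 12.66 p [ 0.5229 -0.1874  0.0561] F [-0.9  0.4  2.8] M [-0.15  0.22 -0.07] open 0.0102 ff 63.2
2 13.4 p [ 0.5229 -0.1869  0.0561] F [-2.7  0.3  5.4] M [ 0.07  0.49 -0.04] open 0.0104 ff 63.4
3 14.14 p [ 0.5233 -0.1865  0.0561] F [-1.9  0.9  5.5] M [ 0.27  0.54 -0.02] open 0.0101 ff 63.6
h 14.34 p [ 0.5233 -0.1865  0.0561] F [-2.2  1.1  4.8] M [ 0.27  0.59 -0.04] open 0.0102 ff 63.5
open 15.03 p [ 0.5237 -0.1874  0.0561] F [ 0.9 -0.5  0.3] M [-0.04  0.05  0.05] open 0.0402 ff 0.0
 16.75 p [ 0.4204 -0.0204  0.2497] F [-0.9 -0.2 -0.5] M [-0.05 -0.03 -0.02] open 0.0397 ff 0.0
```

View pics/dial2.png

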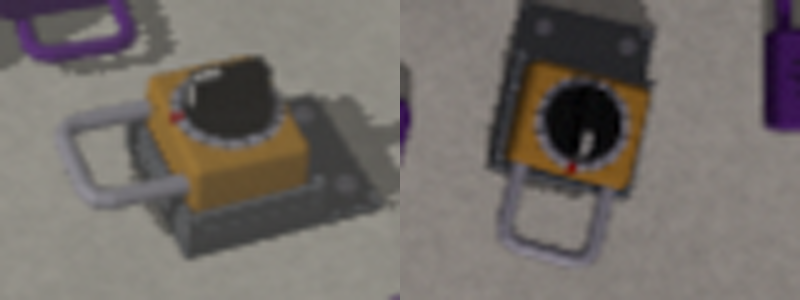

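```bash
cat > chk.py <<'E'
from h import *
a=bot.grab_frame("top");b=bot.grab_frame("side")
ly=-.16;x,y=.5235,-.1872
for d in(-.39,-.2,0,.2,.39,.785):
    q=np.pi+d+ly;w=[[x+r*np.cos(q),y+r*np.sin(q),.0706] for r in(.018,.012,.006)]
    print(d,[(proj(a,v)).round(1).tolist() for v in w],[proj(b,v).round(1).tolist() for v in w])
q=np.pi+ly;w=[x+.023*np.cos(q),y+.023*np.sin(q),.0485];print('red~',proj(a,w),proj(b,w))
for f,(r0,r1,c0,c1) in((a,(208,226,303,321)),(b,(232,252,272,292))):print(f['pixels'][r0:r1,c0:c1].mean(2).astype(int))
E
python3 chk.py
```

```text
-0.39 [[309.4, 220.5], [310.7, 218.5], [311.9, 216.6]] [[277.7, 239.1], [280.5, 239.1], [283.2, 239.2]]
-0.2 [[310.6, 221.1], [311.4, 218.9], [312.3, 216.8]] [[277.9, 240.1], [280.6, 239.8], [283.3, 239.5]]
0 [[311.9, 221.5], [312.3, 219.2], [312.7, 216.9]] [[278.5, 241.2], [281.0, 240.6], [283.5, 239.9]]
0.2 [[313.3, 221.6], [313.2, 219.3], [313.2, 217.0]] [[279.3, 242.2], [281.5, 241.2], [283.8, 240.2]]
0.39 [[314.6, 221.5], [314.1, 219.2], [313.6, 216.9]] [[280.3, 243.1], [282.2, 241.8], [284.1, 240.5]]
0.785 [[317.1, 220.4], [315.8, 218.5], [314.4, 216.6]] [[283.1, 244.4], [284.1, 242.7], [285.0, 241.0]]
red~ [309.91219951 223.4347726 ] [275.89008724 249.26013637]
[[ 73  82  71  41  20   8  10   8   2   7  11   8  12  43  59  73  81  76]
 [ 76  63  47  21   9   9  11   6   6   9  12   8  11  21  47  78  82  75]
 [ 95  71  29  14  10   9   5   8   4   8   8  13   5  10  24  62  79  78]
 [ 76  40  17  11   9  12   9   5   5   7   9  11   9   8   9  50  90  93]
 [ 56  29  12  13  13  11   9   4   9  10   6   9  12  10  12  25  76  88]
 [ 73  23  13  10  12  12  10   3  10   9  10  1
[... 1928 characters left out ...]
  41  40
   42  41]
 [102 100 109 109  83  84 110  53  40  41  40  41  42  42  41  41  42  43
   41  41]
 [105  99  96  94  71  74  98  50  41  42  42  42  41  41  42  42  42  42
   41  42]
 [104 106 107 103  69  52  61  44  40  40  42  42  41  41  43  42  42  42
   43  43]
 [102 102  91  92  74  47  44  41  42  42  42  43  42  42  43  44  43  42
   43  43]
 [101  96  74  72  76  66  44  42  43  42  42  43  44  43  43  44  42  44
   42  44]
 [ 98  94  82  92 110  99  58  43  42  43  42  43  43  43  44  42  44  43
   43  43]
 [ 98  99 101 108 115 108  84  58  47  41  42  42  43  42  43  42  42  42
   41  42]
 [ 98  99 103 107 100  95 110 104  83  57  48  45  43  42  43  43  43  47
   54  60]]
```

Run:
```python
from h import *
ly=-.16;d=np.array([-np.cos(ly),-np.sin(ly)]);c=np.array([.5235,-.187])
X=c+.0705*d;q=down(ly);Q=lambda xy,z:np.array([*xy,z])
bot.move_gripper(.034)
bot.reach(Q(X,.12),q);st('above')
bot.move_straight(Q(X,.05),feed=.1);st()
bot.move_straight(Q(X,.021),feed=.05);s=st('down')
if np.abs(s['force']).max()<6:
    bot.move_gripper(0.);st('grip')
    f=bot.grab_frame("side");crop(f,'crown1.png',200,340,190,290,5)
```

```text
above 18.68 p [ 0.4541 -0.1754  0.1201] F [-0.5 -0.4  0.5] M [-0.02  0.02  0.02] open 0.0338 ff 0.0
 19.53 p [ 0.4543 -0.1759  0.0504] F [0.4 0.5 0.7] M [-0.01 -0.03 -0.  ] open 0.0339 ff 0.0
down 20.27 p [ 0.4539 -0.1759  0.0209] F [-0.7  0.  -0.3] M [-0.03  0.01 -0.01] open 0.0341 ff 0.0
grip 20.62 p [ 0.4544 -0.177   0.0214] F [-0.2 -2.2  0.4] M [-0.45 -0.07 -0.29] open 0.0068 ff 58.3
```

View pics/crown1.png

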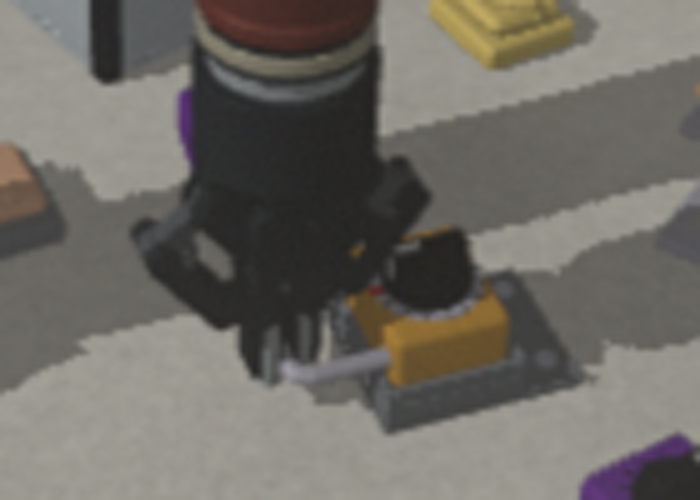

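Run:
```python
from h import *
ly=-.16;d=np.array([-np.cos(ly),-np.sin(ly),0]);p=np.array([.4539,-.1758,.021])
for k in(.004,.008,.012,.014,.0155,.017,.018):
    bot.move_straight(p+k*d,feed=.03);s=st(k)
    if -s['force']@d>9 : break
bot.hold(.3);st()
```

```text
0.004 20.95 p [ 0.4501 -0.1761  0.0213] F [ 0.  -3.4  2.4] M [-0.75 -0.14 -0.29] open 0.0067 ff 58.5
0.008 21.23 p [ 0.4456 -0.1751  0.0212] F [-0.5 -5.3  2.2] M [-0.87 -0.09 -0.25] open 0.0068 ff 58.6
0.012 21.52 p [ 0.4414 -0.1741  0.021 ] F [-0.7 -4.9  1.2] M [-0.98  0.02 -0.34] open 0.0072 ff 58.8
0.014 21.77 p [ 0.4404 -0.1738  0.021 ] F [ 1.4 -4.5  1.9] M [-0.96 -0.33 -0.3 ] open 0.0065 ff 58.8
0.0155 22.02 p [ 0.4398 -0.1736  0.0211] F [ 1.9 -4.9  0.3] M [-0.91 -0.57 -0.37] open 0.0068 ff 58.7
0.017 22.27 p [ 0.4399 -0.1737  0.0213] F [ 5.  -4.4 -0.4] M [-0.97 -0.92 -0.29] open 0.0068 ff 58.6
0.018 22.52 p [ 0.4398 -0.1737  0.0213] F [ 5.9 -5.  -1.8] M [-1.   -1.26 -0.32] open 0.0065 ff 58.5
 22.82 p [ 0.4399 -0.1737  0.0214] F [ 6.6 -4.5 -1.4] M [-0.97 -1.28 -0.28] open 0.0066 ff 58.6
```

Run:
```python
from h import *
ly=-.16;d=np.array([-np.cos(ly),-np.sin(ly),0]);p0=np.array([.4399,-.1737,.0212])
r=np.hypot(.1125,.015);a0=np.arctan2(.015,.1125)
piv=p0-d*.1125-[0,0,.015]
for a in(.07,.14,.25,.4,.55):
    bot.move_straight(piv+d*r*np.cos(a0+a)+np.array([0,0,r*np.sin(a0+a)]),feed=.08);s=st(a)
    if np.abs(s['force']).max()>25:break
f=bot.grab_frame("side");crop(f,'lift1.png',200,340,170,290,5)
```

```text
0.07 23.08 p [ 0.4409 -0.1737  0.0287] F [ 1.3 -4.  -2.9] M [-1.05 -0.21 -0.36] open 0.0065 ff 58.7
0.14 23.33 p [ 0.4424 -0.1743  0.0366] F [-0.1 -5.1 -0.5] M [-1.1  -0.15 -0.43] open 0.0066 ff 59.3
0.25 23.64 p [ 0.4457 -0.1741  0.0483] F [-2.5 -3.4  0.5] M [-0.87  0.39 -0.29] open 0.0067 ff 58.6
0.4 24.01 p [ 0.4539 -0.1759  0.0636] F [-2.7 -3.5 -0.5] M [-0.95  0.44 -0.42] open 0.0064 ff 59.5
0.55 24.38 p [ 0.464  -0.1768  0.0775] F [-0.8 -1.8 -1.9] M [-0.58  0.33 -0.21] open 0.0065 ff 58.5
```

View pics/lift1.png

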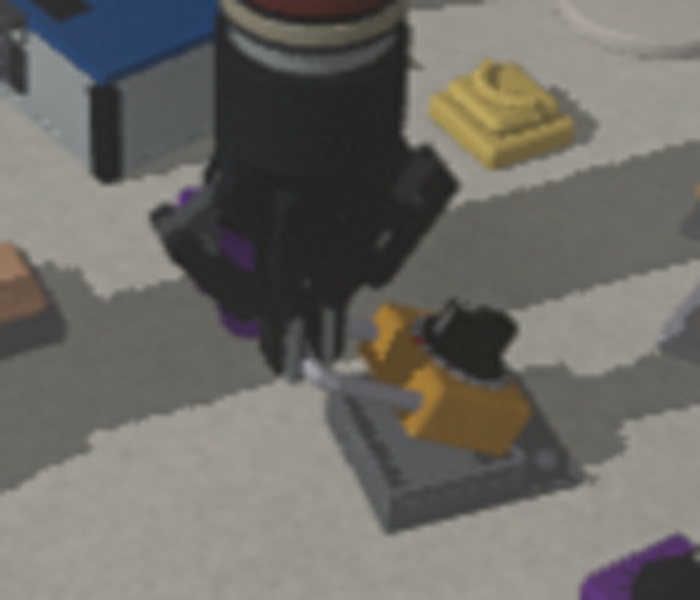

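Run:
```python
from h import *
ly=-.16;d=np.array([-np.cos(ly),-np.sin(ly),0]);p0=np.array([.4399,-.1737,.0212])
r=np.hypot(.1125,.015);a0=np.arctan2(.015,.1125)
piv=p0-d*.1125-[0,0,.015]
for a in(.7,.85,1.0,1.15,1.3,):
    P=piv+d*r*np.cos(a0+a)+np.array([0,0,r*np.sin(a0+a)])
    bot.move_straight(P,feed=.08);s=st(a)
bot.move_straight([P[0],P[1],.26],feed=.1);st('up')
E=np.array([.4633,.1528,.25])
for k in range(2):
    t=(np.array([P[0],P[1],.26])*(1-k)+E*(1+k))/2
    bot.move_straight(t,feed=.1);st('move')
bot.hold(1.);st('end')
f=bot.grab_frame("side");g=bot.grab_frame("top")
A=cv2.resize(f['pixels'][60:260,130:330,::-1],(400,400),interpolation=cv2.INTER_CUBIC)
B=cv2.resize(g['pixels'][130:330,110:310,::-1],(400,400),interpolation=cv2.INTER_CUBIC)
cv2.imwrite('pics/end.png',np.hstack([A,B]))
```

```text
0.7 24.79 p [ 0.4752 -0.1792  0.0899] F [-1.8 -1.6 -2.3] M [-0.67  0.57 -0.18] open 0.0067 ff 58.9
0.85 25.16 p [ 0.4895 -0.1813  0.1007] F [-0.8 -1.9 -0.7] M [-0.37  0.28 -0.07] open 0.0062 ff 58.9
1.0 25.52 p [ 0.503  -0.183   0.1086] F [-1.8  0.4 -0.7] M [0.04 0.59 0.04] open 0.0064 ff 58.5
1.15 25.89 p [ 0.5197 -0.1862  0.1151] F [-1.6 -0.7 -0.6] M [0.11 0.33 0.04] open 0.0061 ff 58.6
1.3 26.26 p [ 0.5365 -0.1891  0.1188] F [-1.1  0.3  0.1] M [0.17 0.11 0.  ] open 0.0063 ff 58.5
up 27.82 p [ 0.5351 -0.1889  0.2592] F [ 0.8  1.  -4.7] M [0.01 0.12 0.05] open 0.0059 ff 60.1
move 29.73 p [ 0.4995 -0.0189  0.2551] F [-0.4  0.4 -3.8] M [-0.04  0.15 -0.03] open 0.0065 ff 60.1
move 31.62 p [0.4635 0.152  0.2501] F [-0.   0.4 -4.1] M [-0.01  0.08 -0.01] open 0.0061 ff 60.1
end 32.62 p [0.4633 0.1528 0.25  ] F [-0.7 -0.3 -4.8] M [ 0.04  0.1  -0.02] open 0.0061 ff 60.1
```

View pics/end.png

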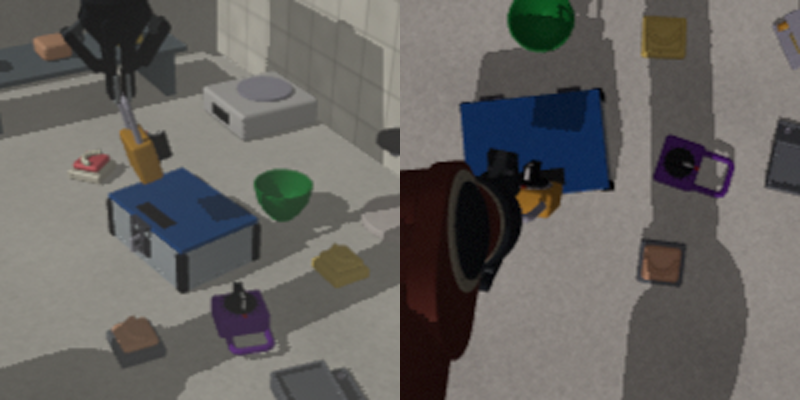

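```bash
python3 -c "
from workcell import bot
print(bot.sign_off())"
```

```text
the job is handed in; nothing more can be done
None
```

The job is handed in, but no verdict came back. At the last look the lid was shut on its catch, the dial had been turned to the red mark and the shackle pulled to its stop. The lock hung still by its shackle above the staple, clear of the case, after about 33 s.

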